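# Take the yellow mould off its safety hook

### The job

Take the yellow plaster mould off its safety hook: grip it by its bail, push the bail back towards the hook's post so that it presses the red sprung keeper open, then lift it over the hook's nose and off. Set it down upright and wholly on the round green banding wheel, without dropping it, and let go. Leave the white mould hanging on its own hook.

Things in the scene. Friction and masses are not known exactly. Their poses are not given: they have to be found in the camera images.
- yellow_mould: Ochre plaster drum 90 mm wide, 50 high, 0.3-0.55 kg, hanging by a steel bail. Origin: underside centre, z up, 55 mm above bench. Bail: two straps 14 mm wide in x, 6 thick, outer faces y = +-28 mm, z 50 to 142; round crossbar (10 mm) along y at z 135. While it hangs, +x points along the hook's arm to its post (18 mm thick, at x = 110). Free room for fingers outside the straps, and above z 155.
- white_mould: White bystander, same shape, hung alike on its own like hook; stays. Hook in the hanging mould's frame, mm: arm 16 wide, z 116-130, from post to x = -15, runs under the crossbar, which rests on it; nose at x -15 to -7 up to z 150 curls over the crossbar to x = +4. So: push mould 15-28 along +x, raise 35-55 (drum stays under arm), move along -x until 85 or more beyond where it hung; then free.
- yellow_keeper (a joint): Red sprung keeper on the yellow mould's hook, closing the mouth behind the crossbar: plate 36 mm tall, 23 wide, 4 thick, at x = 7 to 11 mm, top z 154 in the hanging mould's frame, hinged at its lower edge 17 mm below the crossbar's axis. Angle 0 = upright, closed; grows as the crossbar pushes it towards the post (2 to 4 N); stop at 1.2 rad. Springs shut by itself.
- banding_wheel: Round green turntable, 170 mm across, fixed and not turning. Origin: centre of its underside on the bench; its flat top is 35 mm above.
Mind the look-alikes: they are no part of the job. Of the things that look like the yellow_mould, the largest one is meant.

How it is judged:
By the outcome, as a careful person would: the job done as asked, in the order asked, and still so for the second after the job is handed in, with the robot touching nothing.
It also fails if it takes over 40 s, if anything falls off the work surface, if the arm or the gripper's body presses on something with over 40 N, if the wrist force passes 120 N, or if a joint passes its speed limit or range.

### The arm

A 6-joint arm with a two-finger parallel gripper is mounted at the origin on the work surface. World frame = base frame: x ahead of the robot, y to its left, z up, the work surface at z = 0. Lengths are in mm, angles in rad, forces in N, time in s.
With the tool pointing down it reaches from about 350 to 850 mm from the base axis. Payload 8.1 kg.
Tool frame: the origin (TCP) lies at the very end of the fingers, on their centre line; the grasp point (between the pads) lies 19 mm behind it (r.grip_depth is the distance from the TCP to the grasp point, in mm); z points along the fingers, y is the direction in which the jaws open and shut (so a half turn about z gives the same grasp; the last joint's range is limited). The gripper opens to 93 mm and grips with 3 to 60 N. Pads are 15 mm wide; open, the fingers measure 128 mm over their backs; the gripper's body (75 mm by 188 mm) begins 65 mm behind the grasp point.
Start: joints at [1.137, 0.13, 1.488, -0, 1.523, -0.085], TCP at [205.041, 563.882, 184.635] pointing down, gripper open.
Joint ranges: [-2.96, 2.96], [-0.89, 2.26], [0.02, 2.5], [-1.34, 4.48], [0, 2.73], [-2.66, 2.66]. Speed limits (rad/s): [2.39, 2.39, 2.79, 3.14, 3.14, 3.14].

### API

Orientations are given as a rotation vector (axis times angle).
In Python, from plant import telemetry, cams, job, r gives the robot as it stands.
- The arm moves only by the tool step_arm, never from a script. Its argument "moves" is a list that holds one entry, the list of rows, each a list of 7 numbers: the shift along the tool's x, y, z in m, then the turn, a rotation vector about the tool's x, y, z in degrees, then the closure, from 0 (fully open) to 1 (shut). In form: [[[x, y, z, ax, ay, az, grip], ...]]. A call has 1 to 20 rows; each row is the pose to reach, as a shift and turn from the pose commanded when the call began, along the tool's axes at that moment; what a row does not reach only later rows make up. A row lasts 1/12 s, in which the tool goes at most 41.7 mm and 7.16 degrees, less where a joint would pass 70% of its speed; a pose out of reach is approached as far as the arm can. A call with a gripper value outside its range is refused whole. The fingers move at their own pace and stop on an object; the grip force is fixed at half the most. Time passes only in rows, so rows that repeat a pose let the fingers close. It gives the time, the measured TCP pose, the force and the opening at its end, in the units of the state.
- telemetry.observe(): the state, without advancing time (a new reading comes with each control period).
- cams.read_camera(name): name is "scene" or "top" or "wrist"; returns a dict with "color" (400x640x3 uint8, blue, green, red), "K" (3x3 intrinsics, pixels), "pose" (4x4, takes a point from camera to world coordinates); the wrist camera has in their place "tool_from_camera" (4x4, takes a point from camera to tool coordinates, whose origin is the TCP and whose axes are the flange's). Camera axes: x right, y down, z forward; pixel columns grow to the right and rows downward; lengths in mm; the calibration is good to about 2 mm. A picture is of the moment at which its call begins: read the wrist's pose just before it. There is no depth.
- job.finish_job(): hands the job in, once; it reports no verdict.
The state is a dict: "time": time; "joints": joint angles; "qd": joint speeds; "joint_torque": joint torques, N m; "position": TCP position; "eef_rot": TCP orientation; "ft_force": force on the tool from outside, world axes, zero at the start; "ft_torque": the same for the moment, N m; "finger_gap": finger opening in mm.
Only numpy, scipy, OpenCV 4.12 (cv2) and the standard library are available. Lean on these libraries where they do the work, as an engineer would, in place of code of your own. Each camera call takes 0.05 s, during which the arm holds its last target.

## Working session

There is one attempt and no reset: what is moved stays moved. The work goes in short steps, Python scripts to look and compute and a tool call to move; the robot and the scene stay as the last step left them, time stands still between calls to the robot, and variables do not carry over. Pictures are saved under pics/ and viewed, and the job is handed in when it is done.

Besides the shell and the picture viewer there is one more tool, called after "Emit:" in YAML: its name, and indented under it one key for each argument. step_arm: Moves the arm, as the interface text tells. Its arguments: {"type":"object","properties":{"moves":{"type":"array"}},"required":["moves"]}

```bash
mkdir -p pics; ls; python3 - <<'E'
from plant import telemetry, cams, job, r
import cv2, numpy as np
s=telemetry.observe()
print(s)
print(r.grip_depth)
for n in ["scene","top","wrist"]:
    c=cams.read_camera(n)
    cv2.imwrite(f"pics/{n}0.png",c["color"])
    print(n,c["K"].tolist(), np.round(c.get("pose",c.get("tool_from_camera")),4).tolist())
E
```

```text
pics
{'time': 0.0, 'joints': array([ 1.13661772e+00,  1.31159621e-01,  1.48928895e+00, -8.79749088e-06,
        1.52301725e+00, -8.54064007e-02]), 'qd': array([-0.00160585, -0.00196211,  0.00149592,  0.00102341,  0.00038167,
       -0.00031739]), 'joint_torque': array([ 6.83760081e-04, -5.59829485e+01, -4.91767824e+01,  7.68968370e-02,
        3.55202460e-02, -1.74468059e-04]), 'position': array([204.759305  , 563.29163541, 183.58314151]), 'eef_rot': array([-5.44994680e-01, -3.09347819e+00,  2.84674666e-03]), 'ft_force': array([ 0.15094242, -0.60731416, -0.70912458]), 'ft_torque': array([ 0.05785434,  0.03714168, -0.02652844]), 'finger_gap': 93.32399652528994}
18.8
scene [[413.9003003365531, 0.0, 322.73744747064734], [0.0, 413.9003003365531, 199.23922683343665], [0.0, 0.0, 1.0]] [[0.6768, 0.4231, -0.6025, 1163.6636], [0.7362, -0.3988, 0.5468, -569.4373], [-0.0089, -0.8136, -0.5814, 724.0587], [0.0, 0.0, 0.0, 1.0]]
top [[390.99241003795095, 0.0, 322.56426067376975], [0.0, 390.99241003795095, 199.36544035199165], [0.0, 0.0, 1.0]] [[-0.0188, -0.9934, 0.1132, 432.3076], [-0.9998, 0.0189, -0.0005, 19.7268], [-0.0016, -0.1132, -0.9936, 1204.3768], [0.0, 0.0, 0.0, 1.0]]
wrist [[340.32380956643186, 0.0, 316.94973514132136], [0.0, 340.32380956643186, 205.54984415209614], [0.0, 0.0, 1.0]] [[-0.0005, -0.9656, -0.26, 71.4132], [1.0, -0.0005, -0.0003, 0.1447], [0.0002, -0.26, 0.9656, -199.6492], [0.0, 0.0, 0.0, 1.0]]
```

View pics/scene0.png

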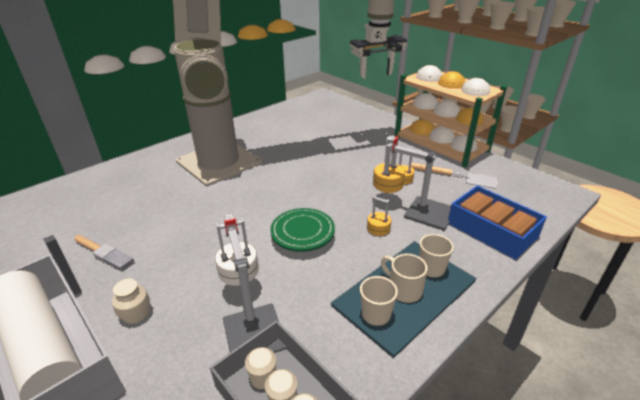

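View pics/top0.png

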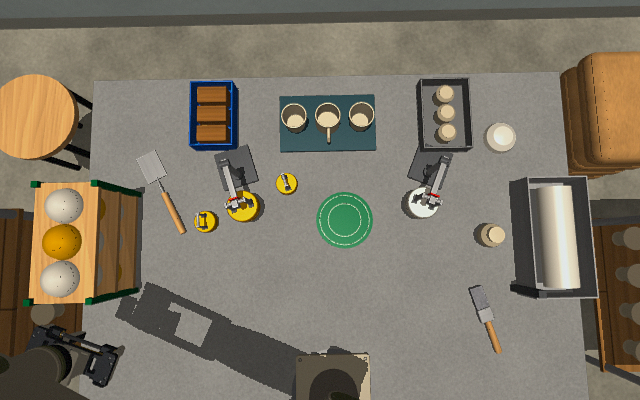

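View pics/wrist0.png

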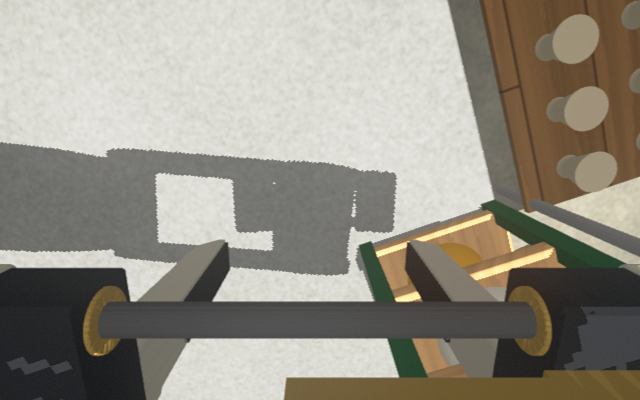

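The scene shows the large yellow mould hanging at (389,178) and the wheel at (303,230). In the top view they are at (242,205) and (344,220), with smaller look-alikes at (205,221) and (286,183). I'll zoom in and measure.

```bash
cat > h.py <<'E'
from plant import telemetry, cams, job, r
import cv2, numpy as np
from scipy.spatial.transform import Rotation as R
def ray(c,u,v,T=None):
    T=c["pose"] if T is None else T
    d=np.linalg.inv(c["K"])@np.array([u,v,1.]); return T[:3,3],T[:3,:3]@d
def onz(c,u,v,z,T=None):
    o,d=ray(c,u,v,T); return o+d*(z-o[2])/d[2]
def proj(c,p,T=None):
    T=c["pose"] if T is None else T
    q=c["K"]@(T[:3,:3].T@(np.asarray(p,float)-T[:3,3])); return q[:2]/q[2]
def tri(rs):
    A=0;b=0
    for o,d in rs:
        d=d/np.linalg.norm(d);P=np.eye(3)-np.outer(d,d);A=A+P;b=b+P@o
    x=np.linalg.solve(A,b); return x,[np.linalg.norm((np.eye(3)-np.outer(d,d)/(d@d))@(x-o)) for o,d in rs]
def wT(c,s):
    T=np.eye(4);T[:3,:3]=R.from_rotvec(s["eef_rot"]).as_matrix();T[:3,3]=s["position"];return T@c["tool_from_camera"]
def crop(img,x,y,w,h,k,name):
    cv2.imwrite(name,cv2.resize(img[y:y+h,x:x+w],None,fx=k,fy=k,interpolation=cv2.INTER_CUBIC))
E
python3 - <<'E'
from h import *
a=cv2.imread("pics/top0.png");b=cv2.imread("pics/scene0.png")
crop(a,190,140,110,100,7,"pics/topc.png");crop(b,350,120,110,110,5,"pics/scc.png")
c=cams.read_camera("top")
hsv=cv2.cvtColor(a,cv2.COLOR_BGR2HSV)
for n,lo,hi in [("yel",(20,150,80),(32,255,255)),("grn",(60,120,40),(85,255,255)),("red",(0,170,80),(6,255,255))]:
    m=cv2.inRange(hsv,lo,hi)
    N,l,st,ce=cv2.connectedComponentsWithStats(m)
    for i in range(1,N):
        if st[i,4]>8: print(n,st[i].tolist(),ce[i].round(1), [onz(c,*ce[i],z).round(0).tolist() for z in (35,105,190)])
E
```

```text
yel [276, 173, 22, 21, 261] [286.3 183.1] [[617.0, 128.0, 35.0], [606.0, 121.0, 105.0], [593.0, 114.0, 190.0]]
yel [227, 190, 32, 32, 476] [244.9 207.8] [[544.0, 253.0, 35.0], [538.0, 239.0, 105.0], [530.0, 222.0, 190.0]]
yel [100, 199, 6, 20, 68] [102.4 208.3] [[551.0, 681.0, 35.0], [544.0, 642.0, 105.0], [535.0, 594.0, 190.0]]
yel [196, 211, 20, 21, 256] [206.6 221.2] [[506.0, 367.0, 35.0], [502.0, 346.0, 105.0], [497.0, 321.0, 190.0]]
yel [194, 216, 3, 11, 26] [195.2 221.1] [[507.0, 402.0, 35.0], [503.0, 379.0, 105.0], [497.0, 351.0, 190.0]]
yel [42, 224, 40, 36, 1096] [ 61.6 241.6] [[454.0, 798.0, 35.0], [453.0, 752.0, 105.0], [451.0, 695.0, 190.0]]
yel [118, 265, 4, 16, 32] [119.6 272.1] [[361.0, 622.0, 35.0], [365.0, 586.0, 105.0], [370.0, 542.0, 190.0]]
grn [31, 181, 6, 6, 36] [ 33.5 183.5] [[630.0, 893.0, 35.0], [619.0, 841.0, 105.0], [604.0, 777.0, 190.0]]
grn [91, 180, 8, 6, 38] [ 93.7 182.4] [[630.0, 711.0, 35.0], [619.0, 670.0, 105.0], [604.0, 619.0, 190.0]]
grn [316, 192, 57, 56, 2063] [344.2 219.6] [[503.0, -44.0, 35.0], [499.0, -41.0, 105.0], [494.0, -36.0, 190.0]]
grn [23, 299, 7, 7, 46] [ 26.1 302.2] [[279.0, 892.0, 35.0], [288.0, 840.0, 105.0], [300.0, 776.0, 190.0]]
grn [85, 298, 7, 7, 43] [ 88.4 301.2] [[279.0, 710.0, 35.0], [288.0, 669.0, 105.0], [299.0, 618.0, 190.0]]
red [430, 193, 10, 4, 16] [434.5 194.5] [[574.0, -318.0, 35.0], [565.0, -298.0, 105.0], [555.0, -274.0, 190.0]]
red [228, 197, 10, 3, 13] [232.9 198.2] [[574.0, 289.0, 35.0], [566.0, 273.0, 105.0], [555.0, 253.0, 190.0]]
```

View pics/topc.png

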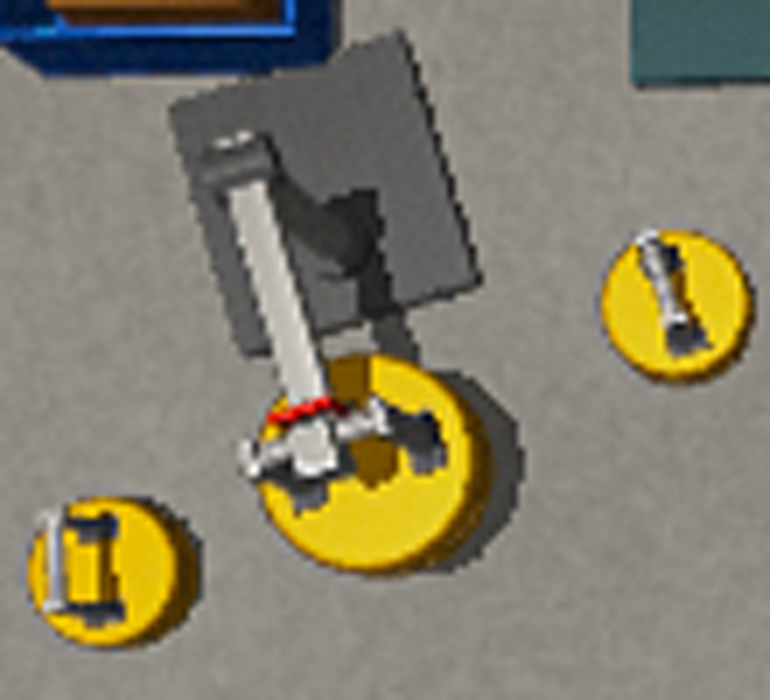

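View pics/scc.png

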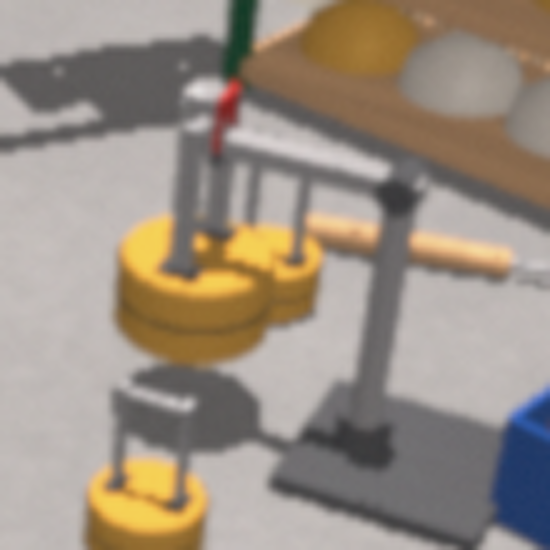

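```bash
python3 - <<'E'
from h import *
t=cams.read_camera("top");s=cams.read_camera("scene")
f=lambda x,y:(190+(x+.5)/7-.5,140+(y+.5)/7-.5)
g=lambda x,y:(350+(x+.5)/5-.5,120+(y+.5)/5-.5)
A=onz(t,*f(250,459),195);B=onz(t,*f(378,416),195)
print("bar ends",A,B,np.linalg.norm(A-B),"mid",(A+B)/2)
d=B-A; n=np.array([-d[1],d[0]]);print("normal yaw deg",np.degrees(np.arctan2(n[1],n[0])))
P=onz(t,*f(262,190),185);Q=onz(t,*f(305,395),185);print("arm",P,Q,np.degrees(np.arctan2(*(P-Q)[[1,0]])))
print("drum",onz(t,*f(366,462),105))
# base plate edges
E1=onz(t,*f(172,105),12);E2=onz(t,*f(250,357),12);E3=onz(t,*f(404,30),12);E4=onz(t,*f(482,280),12)
for a,b in((E2,E1),(E4,E3)):print("base",np.degrees(np.arctan2(*(b-a)[[1,0]])))
# scene drum: project candidates
hs=cv2.cvtColor(s["color"],cv2.COLOR_BGR2HSV)
print("nose scene",tri([ray(t,*f(316,440)),ray(s,*g(203,92))]))
print("post top",tri([ray(t,*f(240,140)),ray(s,*g(405,175))]))
print("wheel",onz(s,303,229,35))
E
```

```text
bar ends [536.99301143 271.85704742 195.        ] [552.14028171 224.46450551 195.        ] 49.7543246931195 mid [544.56664657 248.16077647 195.        ]
normal yaw deg 17.724553118851887
arm [640.31269829 270.76665375 185.        ] [561.78490886 253.93072021 185.        ] 12.100721414240798
drum [544.22086155 247.48897684 105.        ]
base 17.44325923703524
base 17.020653897557615
nose scene (array([542.06056454, 244.6412204 , 205.70444327]), [np.float64(0.5151740009166896), np.float64(0.5151740009166237)])
post top (array([656.49766177, 276.07789086, 189.64315859]), [np.float64(2.8503309901614307), np.float64(2.8503309901615896)])
wheel [512.46979093 -48.92610482  35.        ]
```

```bash
cat >> h.py <<'E'
def rel(p,yaw,s=None):
    """shift (m) & turn (deg) in tool axes to reach p, tool down with x-axis at yaw deg"""
    s=s or telemetry.observe()
    R0=R.from_rotvec(s["eef_rot"]); a=np.radians(yaw)
    Rt=R.from_matrix(np.array([[np.cos(a),np.sin(a),0],[np.sin(a),-np.cos(a),0],[0,0,-1]]))
    d=R0.inv().apply(np.asarray(p,float)-s["position"])/1000
    w=(R0.inv()*Rt).as_rotvec(degrees=True)
    return d.round(4),w.round(2)
E
python3 - <<'E'
from h import *
print(rel((205,564,300),160)); print(rel((544,247.5,300),196))
E
```

```text
(array([ 1.000e-04,  2.000e-04, -1.157e-01]), array([-0.03, -0.  ,  0.01]))
(array([-0.4267, -0.1813, -0.1156]), array([-3.000e-02, -1.000e-02, -3.599e+01]))
```

Emit:
step_arm:
  moves:
    - [[0, 0, -0.04, 0, 0, 0, 0], [0, 0, -0.08, 0, 0, 0, 0], [-0.03, -0.012, -0.116, 0, 0, -4, 0], [-0.064, -0.028, -0.116, 0, 0, -8, 0], [-0.1, -0.043, -0.116, 0, 0, -12, 0], [-0.136, -0.058, -0.116, 0, 0, -16, 0], [-0.172, -0.073, -0.116, 0, 0, -20, 0], [-0.208, -0.088, -0.116, 0, 0, -24, 0], [-0.244, -0.104, -0.116, 0, 0, -28, 0], [-0.28, -0.119, -0.116, 0, 0, -32, 0], [-0.316, -0.134, -0.116, 0, 0, -36, 0], [-0.352, -0.15, -0.116, 0, 0, -36, 0], [-0.388, -0.165, -0.116, 0, 0, -36, 0], [-0.427, -0.181, -0.116, 0, 0, -36, 0], [-0.427, -0.181, -0.116, 0, 0, -36, 0], [-0.427, -0.181, -0.116, 0, 0, -36, 0], [-0.427, -0.181, -0.116, 0, 0, -36, 0]]

```text
time: 1.72
position: [544.4, 247.8, 300.4]
eef_rot: [0.436, -3.11, -0.0]
ft_force: [0.0, 0.9, -0.5]
finger_gap: 92.9
```

```bash
python3 - <<'E'
from h import *
s=telemetry.observe();c=cams.read_camera("wrist");cv2.imwrite("pics/w1.png",c["color"])
np.savez("w1.npz",T=wT(c,s),K=c["K"]);print(s["position"],s["qd"].round(3),s["ft_force"],s["joints"],rel((544,247.5,300),196,s))
E
```

```text
[544.37447153 247.76745919 300.40101739] [ 0.03  -0.014  0.008  0.002  0.001  0.001] [ 0.04228463  0.91105752 -0.4558345 ] [ 3.41105099e-01  1.08520041e-01  1.30321910e+00  4.51909025e-04
  1.73046432e+00 -1.50825935e+00] (array([ 0.0004, -0.0002,  0.0004]), array([ 0.02, -0.04, -0.04]))
```

View pics/w1.png

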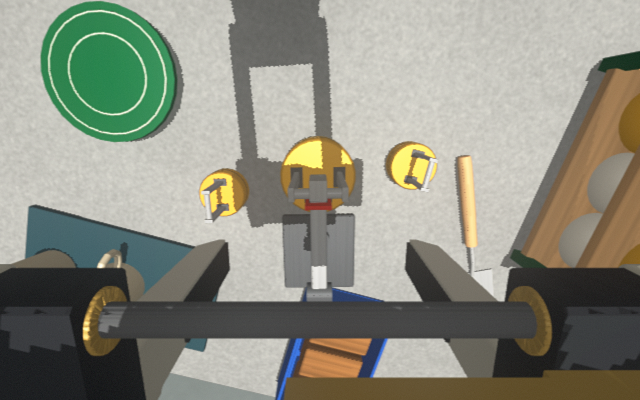

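```bash
python3 - <<'E'
from h import *
a=cv2.imread("pics/w1.png");crop(a,265,125,110,90,7,"pics/w1c.png")
crop(a,270,200,100,110,6,"pics/w1d.png")
E
```

```text
(no output)
```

View pics/w1c.png

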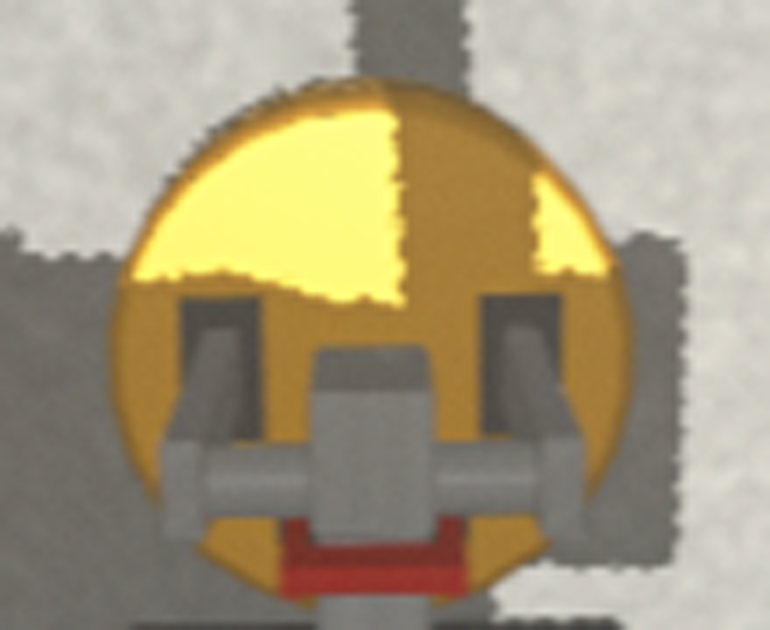

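View pics/w1d.png

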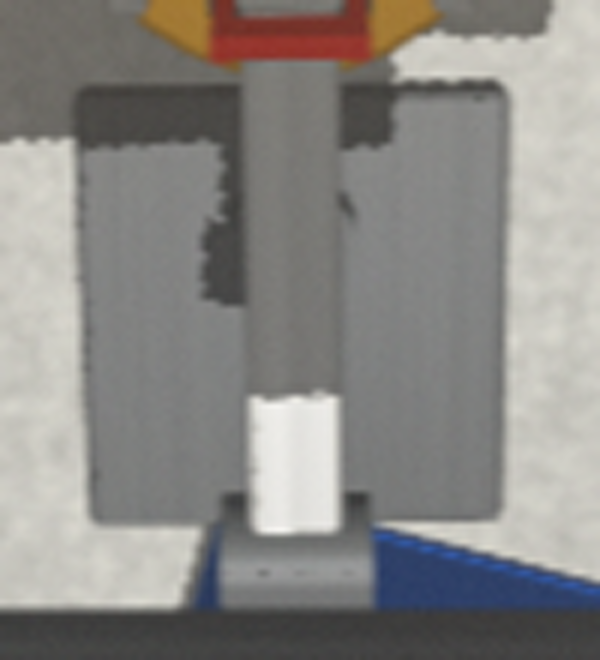

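```bash
python3 - <<'E'
from h import *
z=np.load("w1.npz");c={"K":z["K"],"pose":z["T"]}
f=lambda x,y:(265+(x+.5)/7-.5,125+(y+.5)/7-.5)
g=lambda x,y:(270+(x+.5)/6-.5,200+(y+.5)/6-.5)
# strap tops corners z=197
P=[onz(c,*f(*q),197) for q in((163,440),(585,440),(163,543),(585,543))]
P=np.array(P);print(P.round(1),"mid",P.mean(0),"w",np.linalg.norm(P[0]-P[1]),"x",np.linalg.norm(P[0]-P[2]))
D=np.array([onz(c,*f(*q),105) for q in((110,360),(632,360))]);print("drum dia",np.linalg.norm(D[0]-D[1]),D.mean(0))
A=onz(c,*g(292,70),185);B=onz(c,*g(295,530),185);print("arm",A,B,np.degrees(np.arctan2(*(B-A)[[1,0]])))
d=P[1]-P[0];print("strap yaw",np.degrees(np.arctan2(-d[0],d[1])), np.degrees(np.arctan2(*(P[2]-P[0])[[1,0]])))
b=[onz(c,*g(*q),12) for q in((78,100),(92,515),(507,100),(500,515))]
print([np.degrees(np.arctan2(*(v-u)[[1,0]])) for u,v in((b[0],b[1]),(b[2],b[3]))])
# red keeper top edge front, z=209
K=np.array([onz(c,*f(*q),209) for q in((280,570),(468,570))]);print("keeper",K,np.linalg.norm(K[0]-K[1]))
w=onz(c,108,71,35);print("wheel",w)
for q in((41,71),(176,71),(108,1),(108,142)):print(onz(c,*q,35).round(0))
E
```

```text
[[545.  220.2 197. ]
 [529.9 272.9 197. ]
 [558.3 223.7 197. ]
 [543.1 277.  197. ]] mid [544.08128577 248.4431603  197.        ] w 54.81020975373436 x 13.817161963722564
drum dia 87.59847507452125 [543.0853175  247.99188378 105.        ]
arm [562.32555636 253.96283775 185.        ] [640.78339601 276.98091557 185.        ] 16.350712037189425
strap yaw 15.925709226512813 14.664539715921867
[np.float64(16.284878391317637), np.float64(16.630792814158745)]
keeper [[554.41619415 238.97918626 209.        ]
 [547.88806704 261.86107866 209.        ]] 23.794903722911172
wheel [497.91380225 -43.47205403  35.        ]
[ 521. -126.   35.]
[474.  40.  35.]
[418. -53.  35.]
[588. -33.  35.]
```

Emit:
step_arm:
  moves:
    - [[0, 0.0005, 0.03, 0, 0, 0, 0], [0, 0.0005, 0.06, 0, 0, 0, 0], [0, 0.0005, 0.085, 0, 0, 0, 0], [0, 0.0005, 0.105, 0, 0, 0, 0], [0, 0.0005, 0.125, 0, 0, 0, 0], [0, 0.0005, 0.138, 0, 0, 0, 0], [0, 0.0005, 0.138, 0, 0, 0, 0], [0, 0.0005, 0.138, 0, 0, 0, 0]]

```text
time: 2.43
position: [543.5, 249.0, 162.6]
eef_rot: [0.44, -3.11, 0.0]
ft_force: [-0.9, 0.0, 0.6]
finger_gap: 93.1
```

```bash
python3 - <<'E'
from h import *
s=telemetry.observe();c=cams.read_camera("wrist");cv2.imwrite("pics/w2.png",c["color"])
d=cams.read_camera("scene");crop(d["color"],330,80,150,130,5,"pics/s2.png")
print(s["position"],s["qd"].round(3),s["ft_force"],rel((544.1,248.2,162),196.2,s))
E
```

```text
[543.46302396 249.04590494 162.62457873] [-0.006 -0.017 -0.041 -0.003  0.005 -0.003] [-0.8845119   0.04070842  0.63103896] (array([-0.0004, -0.001 ,  0.0006]), array([ 0.  , -0.05, -0.1 ]))
```

View pics/w2.png

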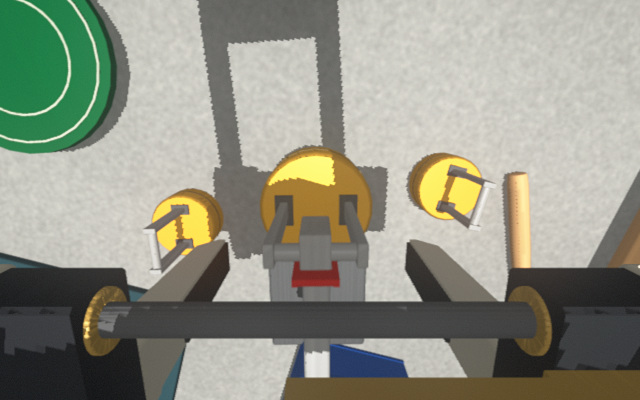

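View pics/s2.png

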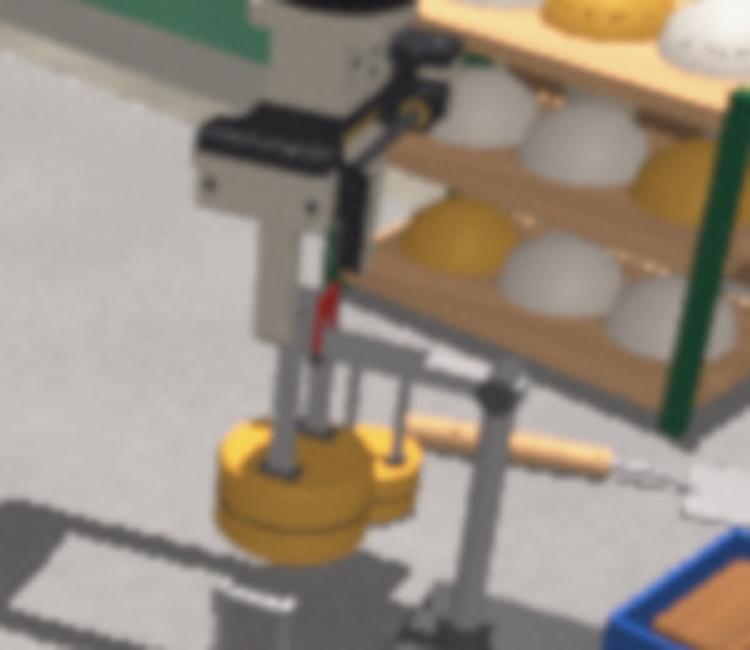

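Emit:
step_arm:
  moves:
    - [[0, -0.0005, 0, 0, 0, 0, 0], [0, -0.0005, 0, 0, 0, 0, 1], [0, -0.0005, 0, 0, 0, 0, 1], [0, -0.0005, 0, 0, 0, 0, 1], [0, -0.0005, 0, 0, 0, 0, 1], [0, -0.0005, 0, 0, 0, 0, 1], [0, -0.0005, 0, 0, 0, 0, 1], [0, -0.0005, 0, 0, 0, 0, 1], [0, -0.0005, 0, 0, 0, 0, 1]]

```text
time: 3.28
position: [544.5, 248.4, 162.9]
eef_rot: [-0.438, 3.111, 0.001]
ft_force: [-1.4, 2.9, 1.0]
finger_gap: 44.5
```

```bash
python3 - <<'E'
from h import *
s=telemetry.observe();c=cams.read_camera("wrist");cv2.imwrite("pics/w3.png",c["color"])
d=cams.read_camera("scene");crop(d["color"],330,80,150,130,5,"pics/s3.png")
print(s["position"],s["ft_force"],s["ft_torque"],s["finger_gap"],telemetry.observe()["finger_gap"])
E
```

```text
[544.48412215 248.40146946 162.89421716] [-1.38666594  2.93886397  1.03233002] [ 0.48863617  0.10408426 -0.04252978] 44.535090454579894 36.353801546817145
```

View pics/w3.png

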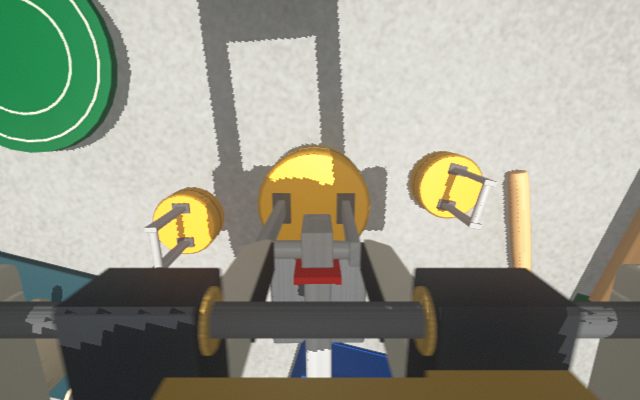

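View pics/s3.png

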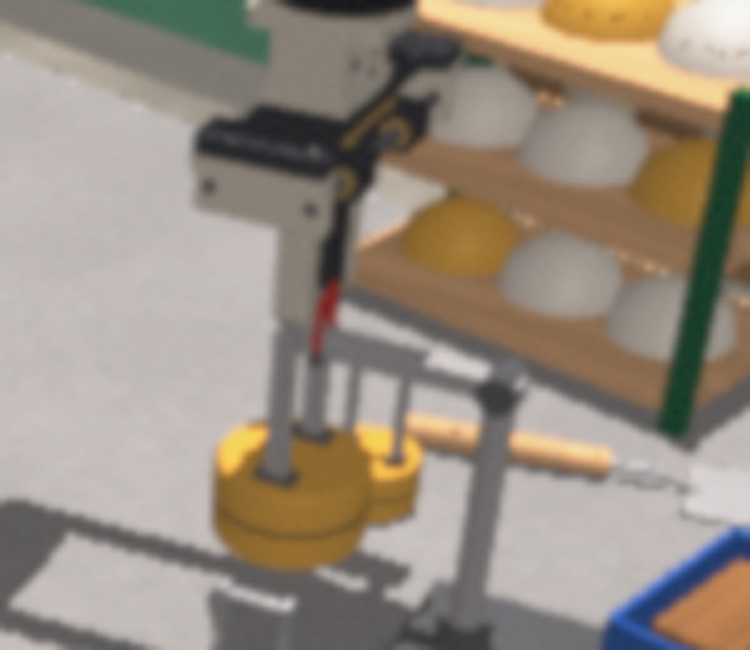

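```bash
python3 - <<'E'
from h import *
s=telemetry.observe();d=cams.read_camera("scene");img=d["color"]
crop(img,365,120,60,60,10,"pics/s4.png")
print(s["position"],s["ft_force"],s["ft_torque"],s["finger_gap"])
Rm=R.from_rotvec(s["eef_rot"]).as_matrix()
M=np.array([[np.cos(.2827),-np.sin(.2827),0],[np.sin(.2827),np.cos(.2827),0],[0,0,1]]);o=np.array([544,248.2,55])
k=lambda p:((proj(d,p)-[365,120]+.5)*10-.5).round(0)
for sg in(-1,1):
  print("tip",k(s["position"]+Rm@[0,sg*s["finger_gap"]/2,0]),"tip56",k(s["position"]+Rm@[0,sg*28,0]),"straptop",k(o+M@[0,sg*28,142]),"strapbot",k(o+M@[0,sg*28,50]))
print("bar",k(o+M@[0,0,135]),"kee top",k(o+M@[9,0,154]))
c=cams.read_camera("wrist");T=wT(c,s)
q=lambda p:proj(c,p,T).round(0)
for sg in(-1,1): print("wrist tip",q(s["position"]+Rm@[0,sg*s["finger_gap"]/2,0]),"46",q(s["position"]+Rm@[0,sg*46,0]),"straptop",q(o+M@[0,sg*28,142]))
crop(c["color"],200,190,240,140,3,"pics/w4.png")
E
```

```text
[544.43936821 248.23928976 162.77236471] [-0.77907826  2.05679822  0.78522122] [0.54044356 0.1248449  0.0041274 ] 36.353801546817145
tip [233. 350.] tip56 [218. 366.] straptop [227. 253.] strapbot [201. 545.]
tip [287. 295.] tip56 [301. 280.] straptop [310. 170.] strapbot [281. 457.]
bar [267. 234.] kee top [304. 179.]
wrist tip [288. 233.] 46 [243. 233.] straptop [264. 255.]
wrist tip [347. 233.] 46 [392. 233.] straptop [371. 254.]
```

View pics/s4.png

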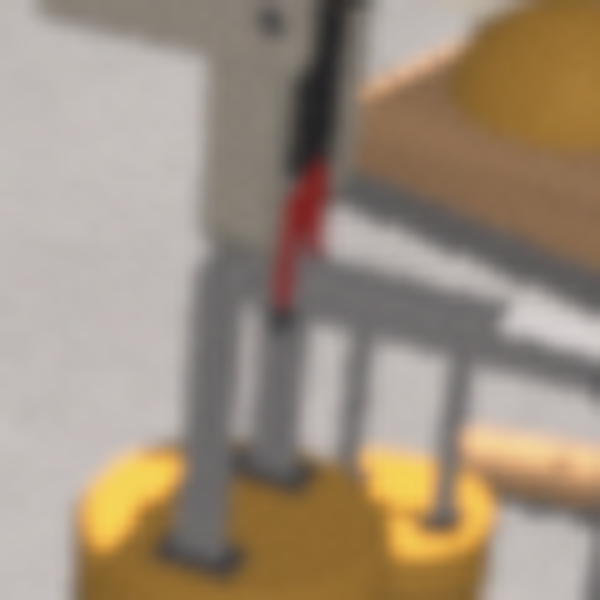

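View pics/w4.png

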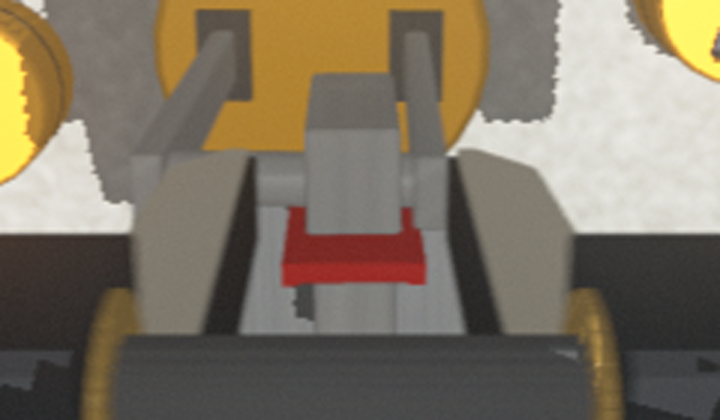

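```bash
python3 - <<'E'
from h import *
d=cams.read_camera("scene")
b=cv2.imread("pics/scene0.png");crop(b,335,20,90,70,8,"pics/s0f.png")
p=np.array([205,563.9,184.6]);Rm=R.from_rotvec([-.545,-3.0935,.0028]).as_matrix()
k=lambda p:((proj(d,p)-[335,20]+.5)*8-.5).round(0)
for dz in(0,-20,-40):
  print(dz,[k(p+Rm@[0,y,dz]).tolist() for y in(-64,-46,46,64)])
E
```

```text
0 [[197.0, 540.0], [233.0, 534.0], [411.0, 505.0], [445.0, 500.0]]
-20 [[199.0, 497.0], [235.0, 491.0], [414.0, 463.0], [449.0, 457.0]]
-40 [[201.0, 452.0], [237.0, 447.0], [418.0, 419.0], [453.0, 414.0]]
```

View pics/s0f.png

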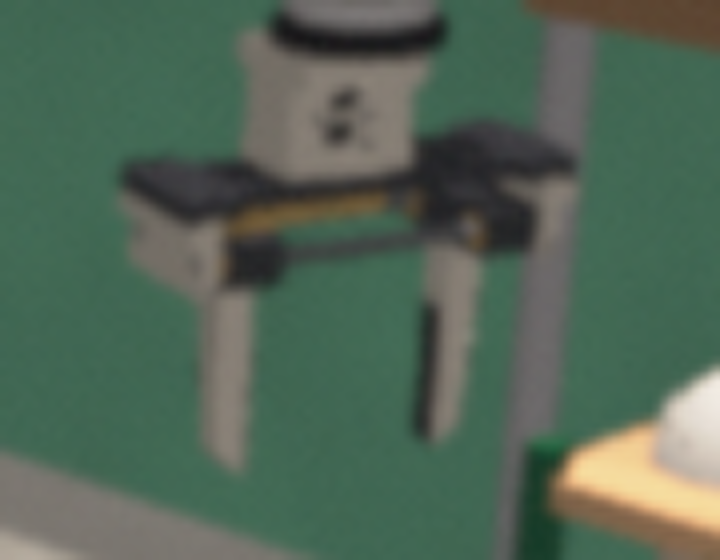

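The fingertips in both the scene and wrist views sit about 30 mm short of the reported TCP. The fingers closed just at the strap tops, so the bail isn't gripped. I'll open, back up and look.

Emit:
step_arm:
  moves:
    - [[0, 0, 0, 0, 0, 0, 0], [0, 0, 0, 0, 0, 0, 0], [0, 0, 0, 0, 0, 0, 0], [0, 0, 0, 0, 0, 0, 0], [0, 0, 0, 0, 0, 0, 0], [0, 0, 0, 0, 0, 0, 0], [0, 0, 0, 0, 0, 0, 0], [0, 0, -0.03, 0, 0, 0, 0], [0, 0, -0.06, 0, 0, 0, 0], [0, 0, -0.06, 0, 0, 0, 0], [0, 0, -0.06, 0, 0, 0, 0], [0, 0, -0.06, 0, 0, 0, 0]]

```text
time: 4.53
position: [544.5, 247.9, 222.4]
eef_rot: [-0.438, 3.111, 0.0]
ft_force: [-0.3, 0.2, -0.8]
finger_gap: 92.3
```

```bash
python3 - <<'E'
from h import *
s=telemetry.observe();c=cams.read_camera("wrist");cv2.imwrite("pics/w5.png",c["color"])
np.savez("w5.npz",T=wT(c,s),K=c["K"])
crop(c["color"],190,130,260,190,3,"pics/w5c.png")
print(s["time"],s["position"],s["ft_force"],s["finger_gap"])
d=cams.read_camera("scene");crop(d["color"],330,60,140,120,6,"pics/s5.png")
Rm=R.from_rotvec(s["eef_rot"]).as_matrix()
k=lambda p:((proj(d,p)-[330,60]+.5)*6-.5).round(0)
for dz in(0,-20,-40): print(dz,[k(s["position"]+Rm@[0,y,dz]).tolist() for y in(-64,-46,46,64)])
for dz in(0,-20,-30,-40): print(dz,[proj(c,s["position"]+Rm@[0,y,dz],wT(c,s)).round(0).tolist() for y in(-46,46)])
E
```

```text
4.5333 [544.49772421 247.85228573 222.43240684] [-0.2610718   0.16251176 -0.7997345 ] 92.29990619198112
0 [[317.0, 494.0], [334.0, 477.0], [417.0, 397.0], [433.0, 383.0]]
-20 [[320.0, 452.0], [338.0, 436.0], [422.0, 357.0], [437.0, 343.0]]
-40 [[324.0, 409.0], [342.0, 393.0], [426.0, 316.0], [441.0, 302.0]]
0 [[243.0, 233.0], [392.0, 233.0]]
-20 [[236.0, 245.0], [399.0, 245.0]]
-30 [[232.0, 252.0], [403.0, 252.0]]
-40 [[227.0, 260.0], [408.0, 260.0]]
```

View pics/w5c.png

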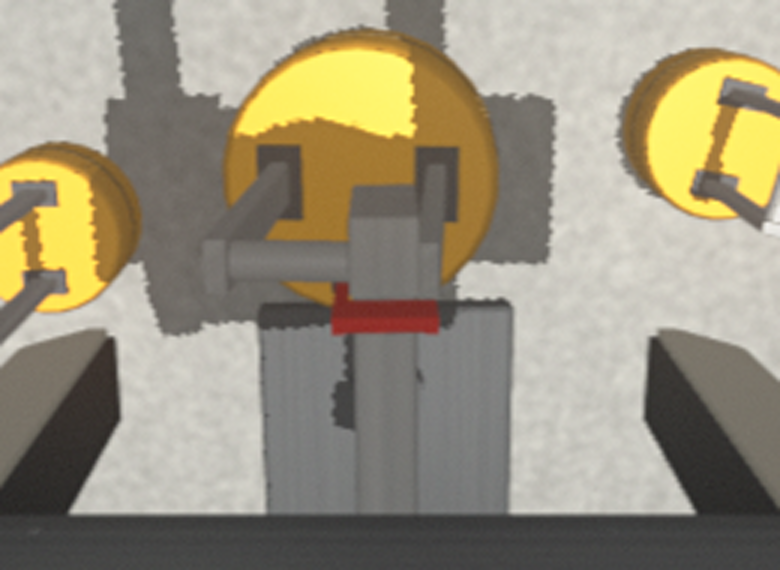

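View pics/s5.png

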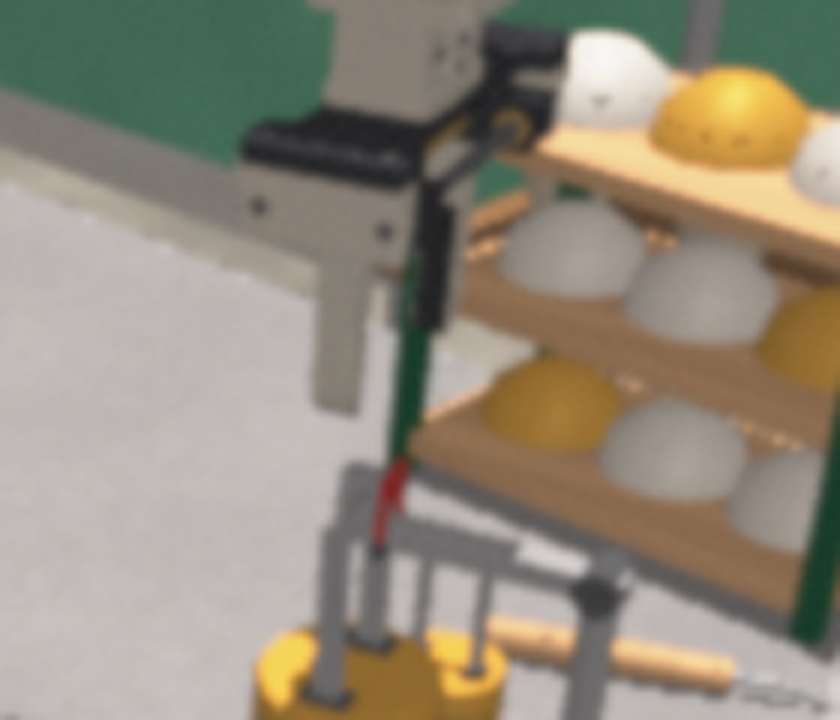

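```bash
python3 - <<'E'
from h import *
z=np.load("w5.npz");c={"K":z["K"],"pose":z["T"]}
f=lambda x,y:(190+(x+.5)/3-.5,130+(y+.5)/3-.5)
P=np.array([onz(c,*f(*q),197) for q in((203,241),(440,243),(205,292),(440,290))]);print(P.round(1))
print("mid",P.mean(0),np.linalg.norm(P[0]-P[1]))
D=np.array([onz(c,*f(*q),105) for q in((222,170),(498,170))]);print("drum",D.mean(0),np.linalg.norm(D[0]-D[1]))
M=np.array([[np.cos(.2827),np.sin(.2827)],[-np.sin(.2827),np.cos(.2827)]])
for q in (P.mean(0),D.mean(0)):print(M@(q[:2]-[544.1,248.2]))
K=onz(c,*f(385,315),205);print("keeper",M@(K[:2]-[544.1,248.2]))
N=onz(c,*f(385,250),205);print("nose",M@(N[:2]-[544.1,248.2]))
E
```

```text
[[548.5 206.1 197. ]
 [534.  258.4 197. ]
 [560.3 209.3 197. ]
 [544.8 261.7 197. ]]
mid [546.89338498 233.86653943 197.        ] 54.30724242689741
drum [541.67848297 239.56416292 105.        ] 87.43872423677749
[ -1.31580776 -14.54371829]
[-4.73435912 -7.6175633 ]
keeper [ 7.65371393 -0.06518244]
nose [-7.60906919 -0.02074542]
```

Emit:
step_arm:
  moves:
    - [[0, -0.007, 0.01, 0, 0, 0, 0], [0, -0.007, 0.035, 0, 0, 0, 0], [0, -0.007, 0.055, 0, 0, 0, 0], [0, -0.007, 0.07, 0, 0, 0, 0], [0, -0.007, 0.085, 0, 0, 0, 0], [0, -0.007, 0.096, 0, 0, 0, 0], [0, -0.007, 0.096, 0, 0, 0, 0], [0, -0.007, 0.096, 0, 0, 0, 0]]

```text
time: 5.3
position: [545.5, 240.5, 125.3]
eef_rot: [0.437, -3.109, 0.001]
ft_force: [0.5, -0.3, 0.8]
finger_gap: 93.1
```

```bash
python3 - <<'E'
from h import *
s=telemetry.observe();c=cams.read_camera("wrist");cv2.imwrite("pics/w6.png",c["color"])
crop(c["color"],190,130,260,190,3,"pics/w6c.png")
print(s["time"],s["position"],s["ft_force"],s["finger_gap"])
d=cams.read_camera("scene");crop(d["color"],330,80,140,120,6,"pics/s6.png")
E
```

```text
5.3 [545.53450926 240.54419201 125.2558164 ] [ 0.54666587 -0.27715212  0.78986637] 93.05062527195228
```

View pics/w6c.png

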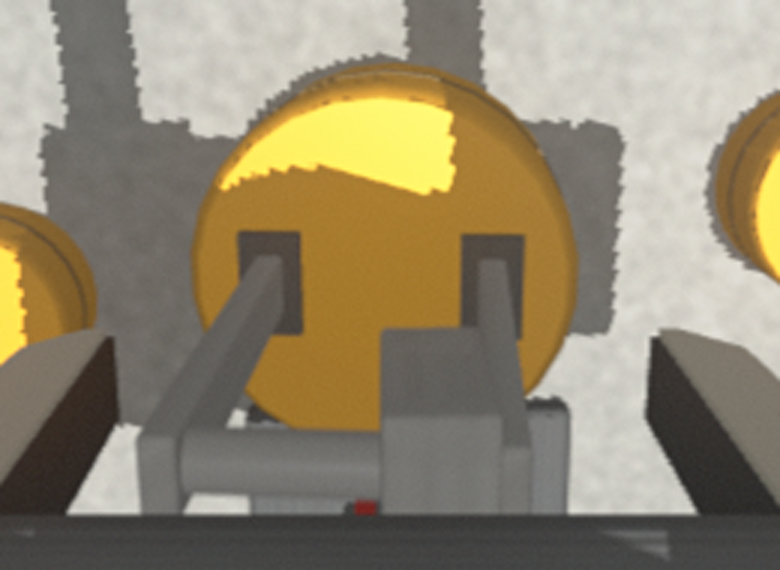

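View pics/s6.png

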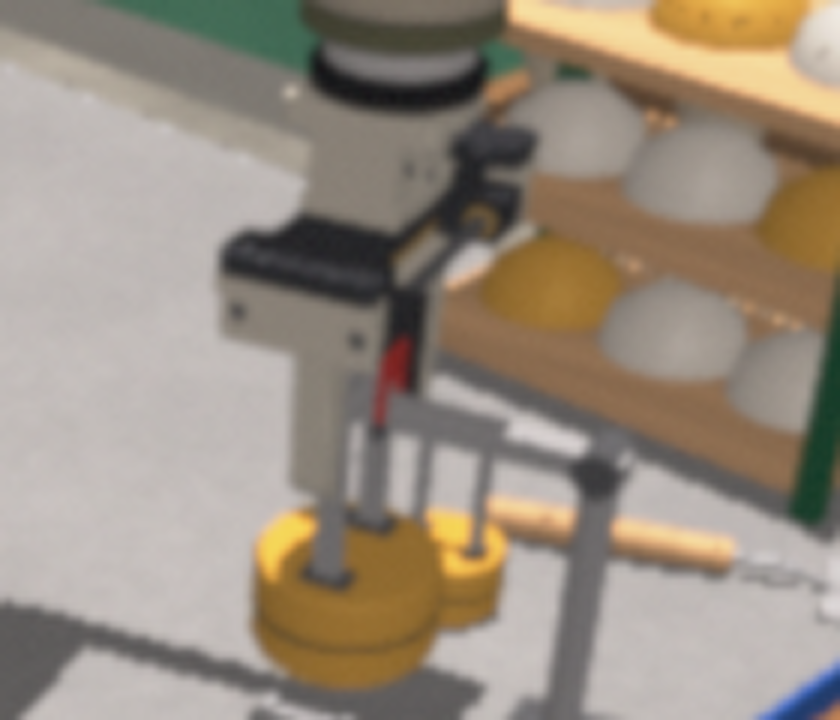

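Emit:
step_arm:
  moves:
    - [[0, 0.0035, 0, 0, 0, 0, 0], [0, 0.007, 0, 0, 0, 0, 0], [0, 0.007, 0, 0, 0, 0, 0], [0, 0.007, 0, 0, 0, 0, 1], [0, 0.007, 0, 0, 0, 0, 1], [0, 0.007, 0, 0, 0, 0, 1], [0, 0.007, 0, 0, 0, 0, 1], [0, 0.007, 0, 0, 0, 0, 1], [0, 0.007, 0, 0, 0, 0, 1], [0, 0.007, 0, 0, 0, 0, 1], [0, 0.007, 0, 0, 0, 0, 1], [0, 0.007, 0, 0, 0, 0, 1], [0, 0.007, 0, 0, 0, 0, 1], [0, 0.007, 0, 0, 0, 0, 1]]

```text
time: 6.57
position: [544.8, 248.0, 127.0]
eef_rot: [-0.438, 3.11, 0.0]
ft_force: [1.9, -2.1, 5.3]
finger_gap: 58.6
```

```bash
python3 - <<'E'
from h import *
s=telemetry.observe();c=cams.read_camera("wrist");cv2.imwrite("pics/w7.png",c["color"])
crop(c["color"],190,130,260,190,3,"pics/w7c.png")
print(s["time"],s["position"],s["ft_force"],s["ft_torque"],s["finger_gap"],rel((544.1,248.2,126),196.2,s))
d=cams.read_camera("scene");crop(d["color"],330,80,140,120,6,"pics/s7.png")
print(telemetry.observe()["finger_gap"])
E
```

```text
6.5667 [544.7671513  248.00266486 127.04034855] [ 1.89298418 -2.08480594  5.30368655] [-0.32566196 -0.18157076  0.02882767] 58.615908332985796 (array([0.0006, 0.0004, 0.001 ]), array([ 0.  ,  0.05, -0.18]))
58.34973882557757
```

View pics/w7c.png

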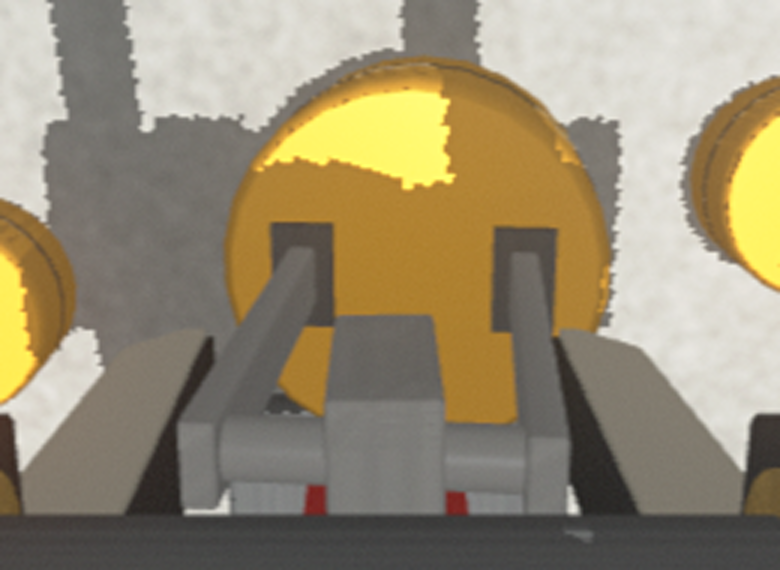

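View pics/s7.png

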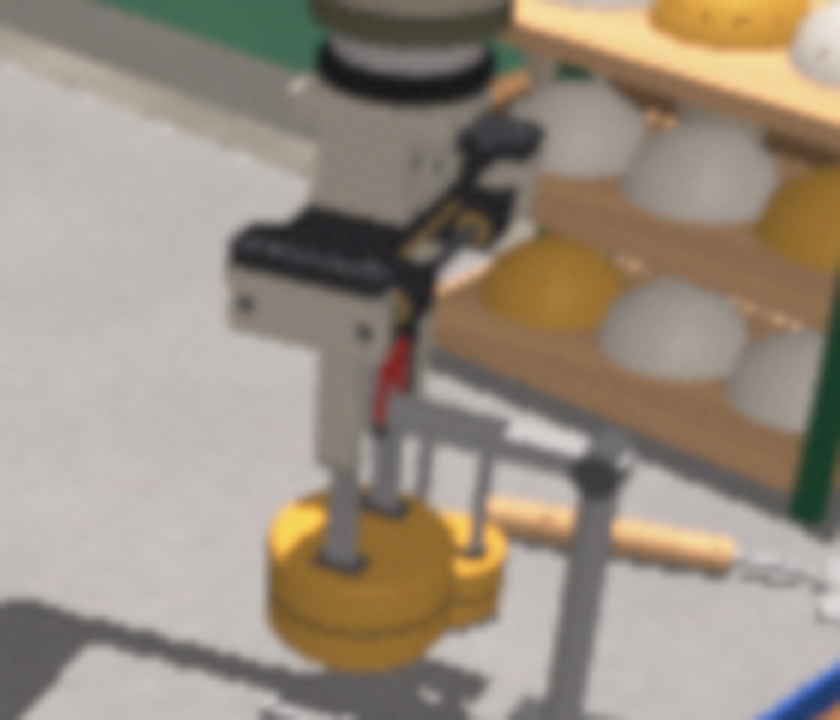

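Emit:
step_arm:
  moves:
    - [[0, 0, 0, 0, 0, 0, 1], [0, 0, 0, 0, 0, 0, 1], [0, 0, 0, 0, 0, 0, 1], [0, 0, 0, 0, 0, 0, 1]]

```text
time: 7.0
position: [544.8, 248.0, 127.0]
eef_rot: [-0.438, 3.11, 0.0]
ft_force: [1.9, -2.4, 5.4]
finger_gap: 58.2
```

```bash
python3 - <<'E'
from h import *
s=telemetry.observe();c=cams.read_camera("wrist");cv2.imwrite("pics/w8.png",c["color"])
np.savez("w8.npz",T=wT(c,s),K=c["K"])
crop(c["color"],190,130,260,190,3,"pics/w8c.png")
print(s["time"],s["position"],s["ft_force"],s["ft_torque"],s["finger_gap"])
E
```

```text
7.0 [544.7610751  247.98308035 127.01660417] [ 1.87943233 -2.40202539  5.37590569] [-0.42512089 -0.15168221  0.02312052] 58.19721380617886
```

View pics/w8c.png

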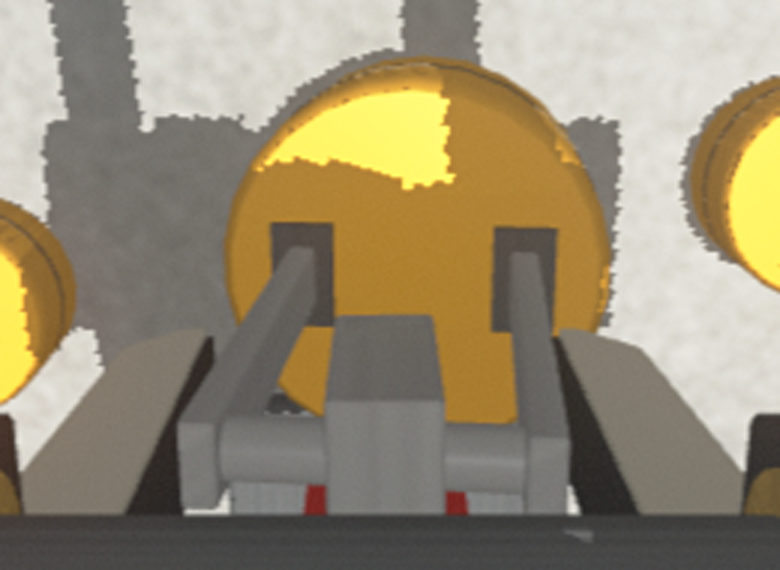

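Emit:
step_arm:
  moves:
    - [[0, 0, 0, 0, 0, 0, 0.2], [0, 0, 0, 0, 0, 0, 0.2], [0, 0, 0, 0, 0, 0, 0.2], [0, 0, 0, 0, 0, 0, 0.2], [0, 0, 0, 0, 0, 0, 0.2], [0, 0, 0, 0, 0, 0, 0.2], [0, 0, 0, 0, 0, 0, 0.2], [0, 0, 0, 0, 0, 0, 0.2]]

```text
time: 7.72
position: [544.4, 247.9, 126.6]
eef_rot: [0.438, -3.111, -0.0]
ft_force: [0.9, -0.6, 0.9]
finger_gap: 74.6
```

```bash
python3 - <<'E'
from h import *
f=lambda x,y:(190+(x+.5)/3-.5,130+(y+.5)/3-.5)
M=np.array([[np.cos(.2827),np.sin(.2827)],[-np.sin(.2827),np.cos(.2827)]])
z=np.load("w8.npz");c={"K":z["K"],"pose":z["T"]}
P=np.array([onz(c,*f(*q),197) for q in((178,424),(568,434))]);D=np.array([onz(c,*f(*q),105) for q in((226,250),(611,250))])
for q in(P,D):print("gripped",M@(q.mean(0)[:2]-[544.1,248.2]),np.linalg.norm(q[0]-q[1]))
s=telemetry.observe();c=cams.read_camera("wrist");cv2.imwrite("pics/w9.png",c["color"])
np.savez("w9.npz",T=wT(c,s),K=c["K"])
crop(c["color"],190,130,260,190,3,"pics/w9c.png")
print(s["time"],s["position"],s["ft_force"],s["ft_torque"],s["finger_gap"])
E
```

```text
gripped [-7.08611672 -1.8897848 ] 54.186618276731636
gripped [-5.93633724  7.62373881] 87.07885992137089
7.7167 [544.40035296 247.86169089 126.56429172] [ 0.88446014 -0.59968105  0.88421018] [-0.01813254 -0.00422923 -0.00113039] 74.61374451564005
```

View pics/w9c.png

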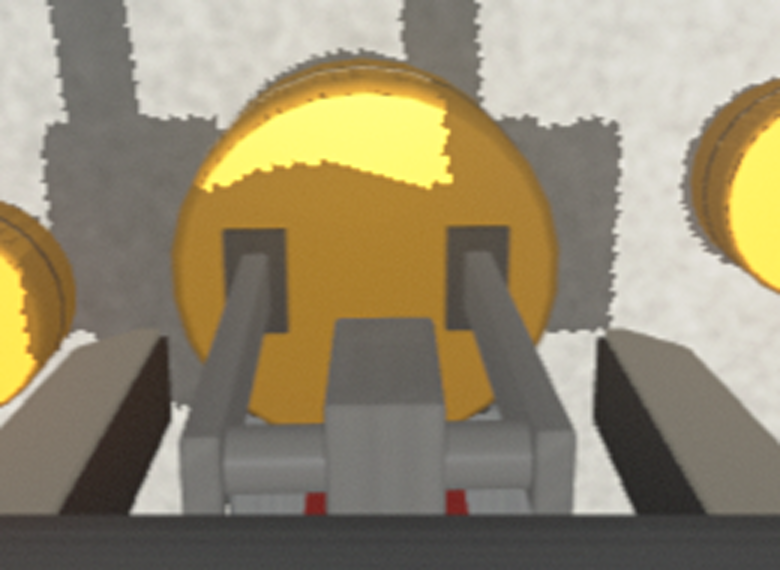

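Emit:
step_arm:
  moves:
    - [[0, 0, 0, 0, 0, 0, 0.2], [0, 0, 0, 0, 0, 0, 0.2], [0, 0, 0, 0, 0, 0, 0.2], [0, 0, 0, 0, 0, 0, 0.2], [0, 0, 0, 0, 0, 0, 0.2], [0, 0, 0, 0, 0, 0, 0.2]]

```text
time: 8.27
position: [544.5, 247.8, 126.7]
eef_rot: [-0.438, 3.111, 0.0]
ft_force: [0.6, 0.2, 0.2]
finger_gap: 74.5
```

```bash
python3 - <<'E'
from h import *
s=telemetry.observe();c=cams.read_camera("wrist");cv2.imwrite("pics/w10.png",c["color"])
np.savez("w9.npz",T=wT(c,s),K=c["K"])
crop(c["color"],190,130,260,190,3,"pics/w10c.png")
print(s["time"],s["position"],s["ft_force"],s["ft_torque"],s["finger_gap"])
E
```

```text
8.2667 [544.48001131 247.84440302 126.6652112 ] [0.64236306 0.19417449 0.22934059] [ 0.06898474 -0.02826505  0.02001834] 74.46297869795595
```

View pics/w10c.png

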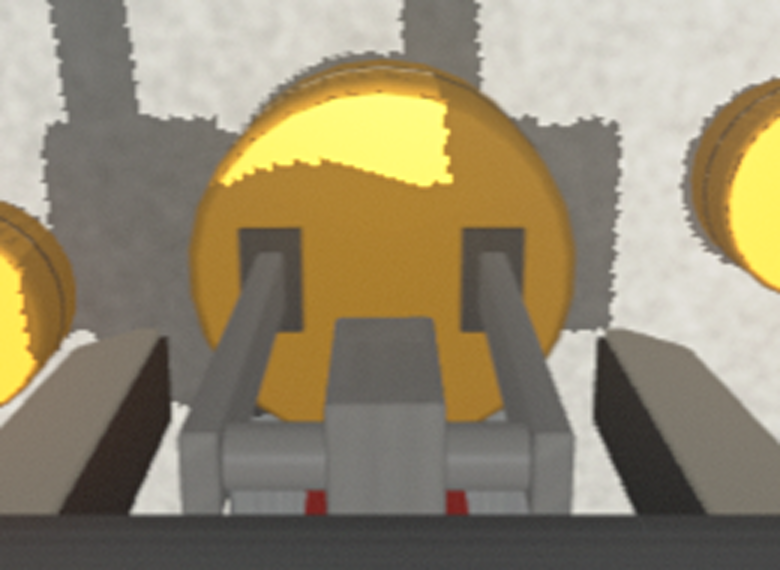

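Emit:
step_arm:
  moves:
    - [[0, -0.001, 0, 0, 0, 0, 0.3], [0, -0.001, 0, 0, 0, 0, 0.36], [0, -0.001, 0, 0, 0, 0, 1], [0, -0.001, 0, 0, 0, 0, 1], [0, -0.001, 0, 0, 0, 0, 1], [0, -0.001, 0, 0, 0, 0, 1], [0, -0.001, 0, 0, 0, 0, 1], [0, -0.001, 0, 0, 0, 0, 1]]

```text
time: 8.98
position: [544.8, 246.9, 126.7]
eef_rot: [-0.438, 3.111, -0.0]
ft_force: [-0.4, -0.0, 0.2]
finger_gap: 55.8
```

```bash
python3 - <<'E'
from h import *
s=telemetry.observe();c=cams.read_camera("wrist");cv2.imwrite("pics/w11.png",c["color"])
np.savez("w11.npz",T=wT(c,s),K=c["K"])
crop(c["color"],190,130,260,190,3,"pics/w11c.png")
print(s["time"],s["position"],s["ft_force"],s["ft_torque"],s["finger_gap"],telemetry.observe()["finger_gap"])
E
```

```text
8.9833 [544.77721531 246.89431473 126.67672177] [-0.37069136 -0.00197526  0.23260267] [0.0803445  0.02464301 0.02289287] 55.79682501663859 55.89053535308891
```

View pics/w11c.png

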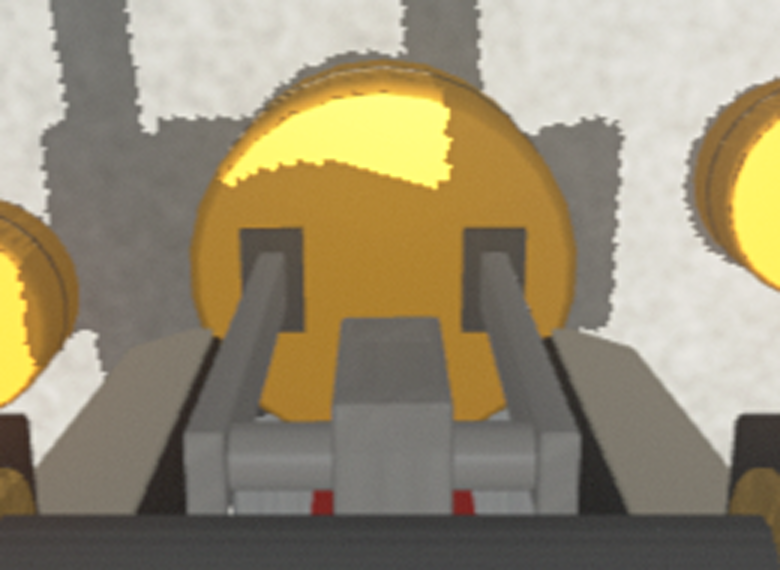

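Emit:
step_arm:
  moves:
    - [[0, 0, -0.001, 0, 0, 0, 1], [-0.004, 0, -0.001, 0, 0, 0, 1], [-0.008, 0, -0.001, 0, 0, 0, 1], [-0.012, 0, -0.001, 0, 0, 0, 1], [-0.016, 0, -0.001, 0, 0, 0, 1], [-0.02, 0, -0.001, 0, 0, 0, 1], [-0.022, 0, -0.001, 0, 0, 0, 1], [-0.022, 0, -0.001, 0, 0, 0, 1]]

```text
time: 9.7
position: [566.6, 253.1, 127.8]
eef_rot: [-0.437, 3.11, 0.0]
ft_force: [-1.4, -0.7, -1.9]
finger_gap: 56.3
```

```bash
python3 - <<'E'
from h import *
s=telemetry.observe();c=cams.read_camera("wrist");cv2.imwrite("pics/w12.png",c["color"])
crop(c["color"],190,130,260,190,3,"pics/w12c.png")
print(s["time"],s["position"],s["ft_force"],s["ft_torque"],s["finger_gap"])
d=cams.read_camera("scene");crop(d["color"],330,80,140,120,6,"pics/s12.png")
E
```

```text
9.7 [566.63640768 253.13373366 127.75867921] [-1.39447867 -0.74273933 -1.90514743] [ 0.00337518  0.23908899 -0.01718383] 56.29816239761534
```

View pics/w12c.png

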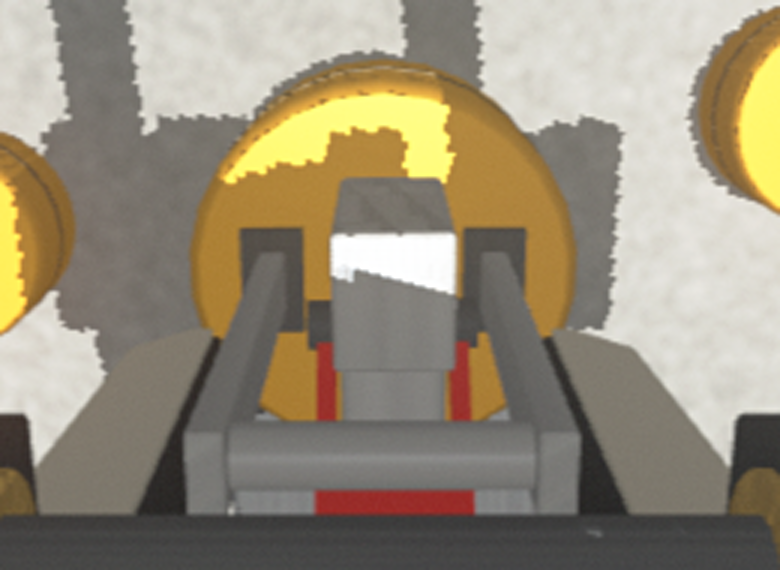

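View pics/s12.png

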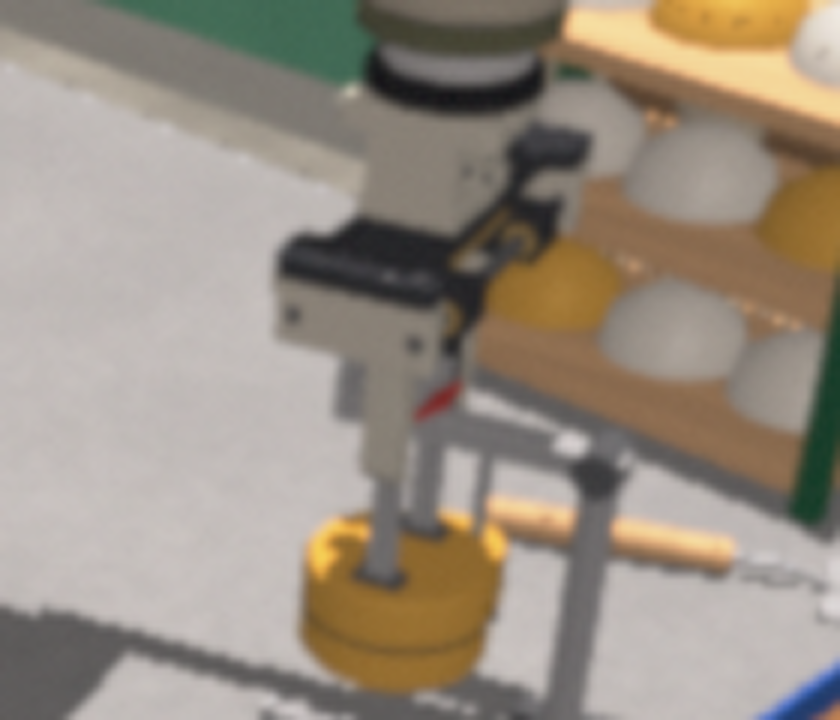

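Emit:
step_arm:
  moves:
    - [[0, 0, -0.008, 0, 0, 0, 1], [0, 0, -0.018, 0, 0, 0, 1], [0, 0, -0.028, 0, 0, 0, 1], [0, 0, -0.038, 0, 0, 0, 1], [0, 0, -0.045, 0, 0, 0, 1], [0, 0, -0.045, 0, 0, 0, 1], [0, 0, -0.045, 0, 0, 0, 1]]

```text
time: 10.38
position: [566.5, 253.2, 173.7]
eef_rot: [-0.437, 3.109, 0.001]
ft_force: [0.3, 1.2, -4.8]
finger_gap: 55.8
```

```bash
python3 - <<'E'
from h import *
s=telemetry.observe();c=cams.read_camera("wrist")
crop(c["color"],190,130,260,190,3,"pics/w13c.png")
print(s["time"],s["position"],s["ft_force"],s["ft_torque"],s["finger_gap"])
d=cams.read_camera("scene");crop(d["color"],330,80,140,120,6,"pics/s13.png")
E
```

```text
10.3833 [566.54485514 253.18275273 173.74150812] [ 0.28795486  1.24799217 -4.78470939] [ 0.0173869  -0.00202903  0.00088105] 55.843647811720295
```

View pics/s13.png

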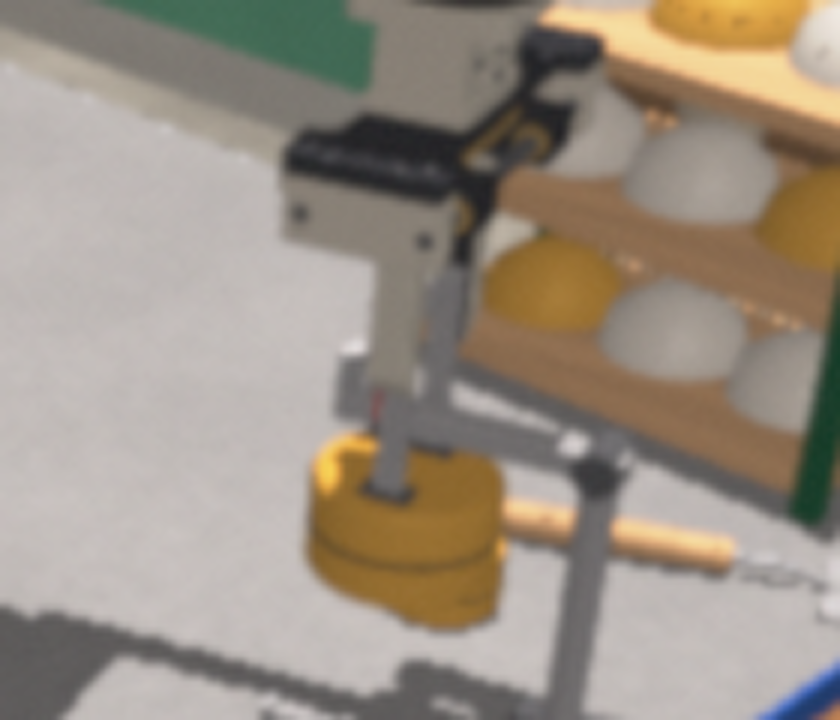

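View pics/w13c.png

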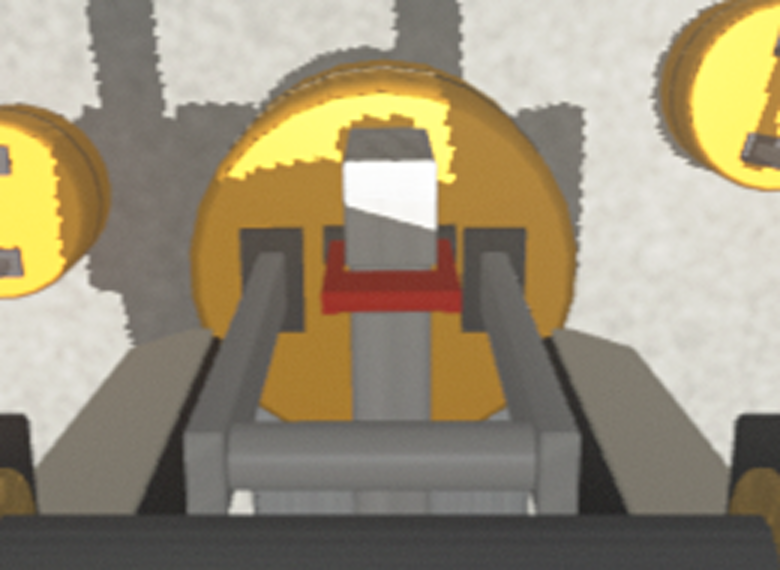

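Emit:
step_arm:
  moves:
    - [[0.006, 0, 0, 0, 0, 0, 1], [0.016, 0, 0, 0, 0, 0, 1], [0.028, 0, 0, 0, 0, 0, 1], [0.042, 0, 0, 0, 0, 0, 1], [0.056, 0, 0, 0, 0, 0, 1], [0.07, 0, 0, 0, 0, 0, 1], [0.084, 0, 0, 0, 0, 0, 1], [0.098, 0, 0, 0, 0, 0, 1], [0.112, 0, 0, 0, 0, 0, 1], [0.122, 0, 0, 0, 0, 0, 1], [0.13, 0, 0, 0, 0, 0, 1], [0.13, 0, 0, 0, 0, 0, 1], [0.13, 0, 0, 0, 0, 0, 1]]

```text
time: 11.57
position: [440.8, 217.1, 172.5]
eef_rot: [-0.438, 3.111, 0.0]
ft_force: [0.8, 0.3, -4.6]
finger_gap: 55.8
```

```bash
python3 - <<'E'
from h import *
s=telemetry.observe();c=cams.read_camera("wrist");cv2.imwrite("pics/w14.png",c["color"])
print(s["time"],s["position"],s["ft_force"],s["ft_torque"],s["finger_gap"])
d=cams.read_camera("scene");cv2.imwrite("pics/s14.png",d["color"])
# wheel in scene: green ellipse
t=cams.read_camera("top")
for n,q in(("scene",d),("top",t)):
    m=cv2.inRange(cv2.cvtColor(q["color"],cv2.COLOR_BGR2HSV),(60,120,40),(85,255,255))
    m=cv2.morphologyEx(m,cv2.MORPH_CLOSE,np.ones((7,7)))
    cs,_=cv2.findContours(m,cv2.RETR_EXTERNAL,cv2.CHAIN_APPROX_NONE)
    for k in cs:
        (x,y),(w,h),a=cv2.fitEllipse(k) if len(k)>40 else ((0,0),(0,0),0)
        if w>40:
            X=np.array([onz(q,*p[0],35)[:2] for p in k]);(cx,cy),rr=cv2.minEnclosingCircle(X.astype(np.float32))
            print(n,(x,y,w,h),onz(q,x,y,35),cx,cy,rr)
E
```

```text
11.5667 [440.76305347 217.05194066 172.53231366] [ 0.75314724  0.32041191 -4.58900015] [ 0.08687596  0.03518602 -0.01792351] 55.789209390183984
scene (268.59136962890625, 71.4903793334961, 48.388885498046875, 101.7434310913086) [-556.51095976  631.53419579   35.        ] -694.8787841796875 772.92529296875 731.1950073242188
scene (22.723665237426758, 139.74774169921875, 54.95974349975586, 184.3782501220703) [-572.29009341 -463.29590943   35.        ] -1435.648193359375 -378.0986022949219 1235.1478271484375
scene (126.13261413574219, 62.983482360839844, 146.1524200439453, 174.55679321289062) [-1204.78232498   162.19064827    35.        ] -1891.061279296875 26.852294921875 1701.186767578125
top (344.0911560058594, 219.74966430664062, 55.07770919799805, 55.26322555541992) [502.9087313  -44.14403623  35.        ] 503.52178955078125 -44.09759521484375 84.04674530029297
```

View pics/s14.png

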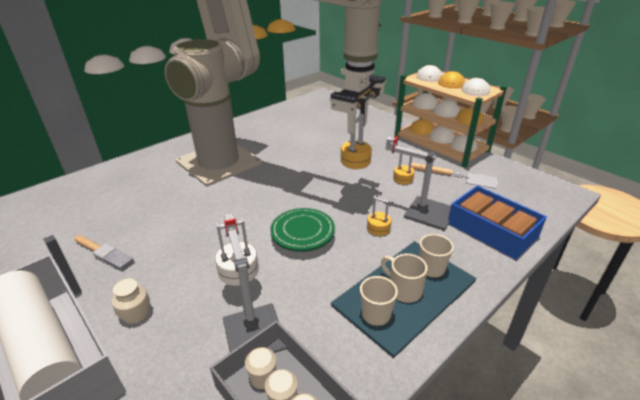

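View pics/w14.png

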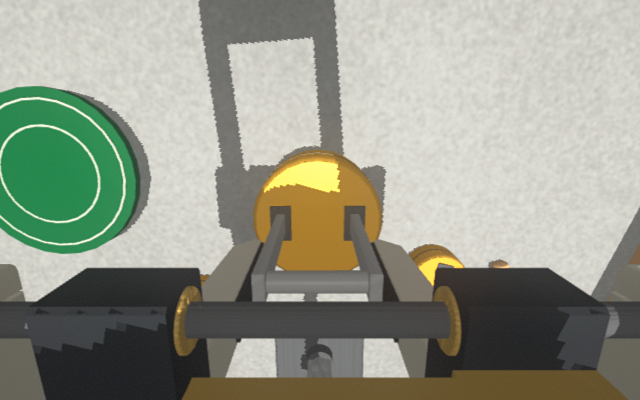

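```bash
python3 - <<'E'
from h import *
print(rel((503.3,-45,172.5),166))
E
```

```text
(array([ 1.280e-02, -2.691e-01,  1.000e-04]), array([0.000e+00, 1.000e-02, 3.001e+01]))
```

Emit:
step_arm:
  moves:
    - [[0, -0.006, 0, 0, 0, 0, 1], [0.001, -0.018, 0, 0, 0, 1, 1], [0.002, -0.034, 0, 0, 0, 3, 1], [0.003, -0.054, 0, 0, 0, 5, 1], [0.004, -0.076, 0, 0, 0, 8, 1], [0.005, -0.098, 0, 0, 0, 11, 1], [0.006, -0.12, 0, 0, 0, 14, 1], [0.007, -0.142, 0, 0, 0, 17, 1], [0.008, -0.164, 0, 0, 0, 20, 1], [0.009, -0.186, 0, 0, 0, 23, 1], [0.01, -0.208, 0, 0, 0, 26, 1], [0.011, -0.228, 0, 0, 0, 28, 1], [0.012, -0.246, 0, 0, 0, 29, 1], [0.012, -0.26, 0, 0, 0, 30, 1], [0.013, -0.269, 0, 0, 0, 30, 1], [0.013, -0.269, 0, 0, 0, 30, 1], [0.013, -0.269, 0, 0, 0, 30, 1], [0.013, -0.269, 0, 0, 0, 30, 1]]

```text
time: 13.22
position: [502.4, -44.7, 172.5]
eef_rot: [-0.382, -3.118, -0.001]
ft_force: [-0.2, 0.6, -3.4]
finger_gap: 55.6
```

```bash
python3 - <<'E'
from h import *
s=telemetry.observe();c=cams.read_camera("wrist");cv2.imwrite("pics/w15.png",c["color"])
print(s["time"],s["position"],s["eef_rot"],s["ft_force"],s["ft_torque"],s["finger_gap"])
d=cams.read_camera("scene");crop(d["color"],220,90,180,170,4,"pics/s15.png")
k=lambda p:((proj(d,p)-[220,90]+.5)*4-.5).round(0)
p=s["position"]
for z in(35,90,100,110):print(z,k((p[0],p[1],z)))
E
```

```text
13.2167 [502.43403523 -44.65470829 172.53287727] [-3.82078294e-01 -3.11791385e+00 -6.60085587e-04] [-0.21442479  0.6306482  -3.37153316] [ 0.00290006  0.03136871 -0.00013471] 55.634511255406906
35 [329. 548.]
90 [325. 481.]
100 [325. 468.]
110 [324. 455.]
```

View pics/s15.png

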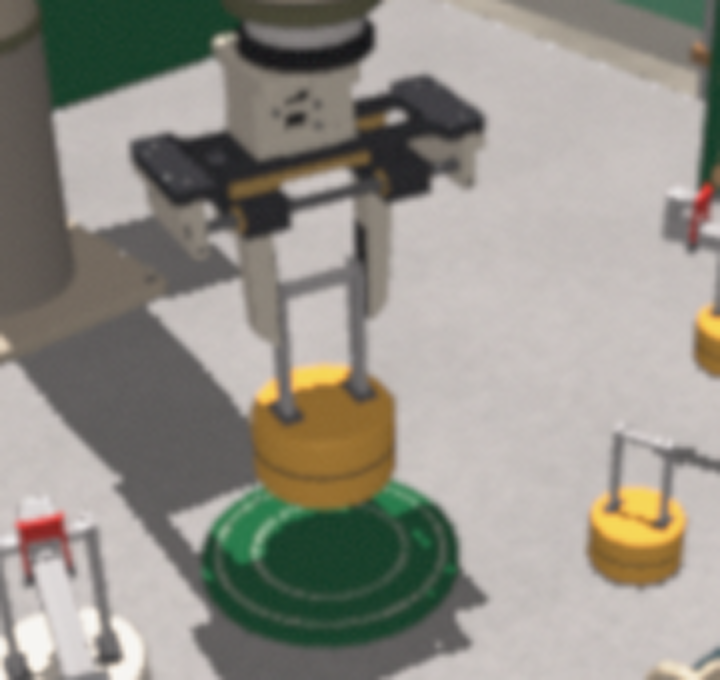

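View pics/w15.png

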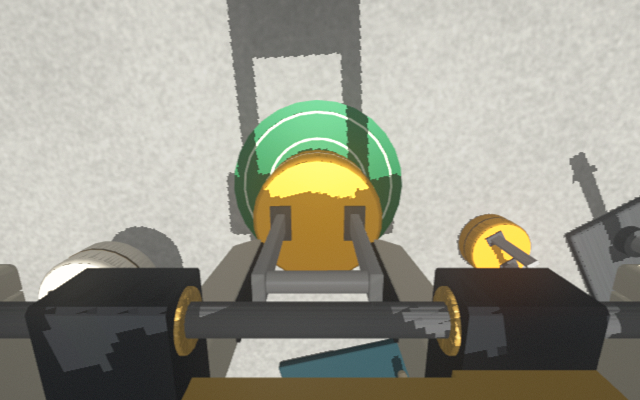

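Emit:
step_arm:
  moves:
    - [[0, 0, 0.012, 0, 0, 0, 1], [0, 0, 0.026, 0, 0, 0, 1], [0, 0, 0.04, 0, 0, 0, 1], [0, 0, 0.05, 0, 0, 0, 1], [0, 0, 0.056, 0, 0, 0, 1], [0, 0, 0.06, 0, 0, 0, 1], [0, 0, 0.062, 0, 0, 0, 1], [0, 0, 0.062, 0, 0, 0, 1], [0, 0, 0.062, 0, 0, 0, 1]]

```text
time: 14.07
position: [503.1, -45.1, 111.2]
eef_rot: [0.382, 3.117, -0.0]
ft_force: [-0.5, -0.0, -3.0]
finger_gap: 55.6
```

Emit:
step_arm:
  moves:
    - [[0, 0, 0.001, 0, 0, 0, 1], [0, 0, 0.002, 0, 0, 0, 1], [0, 0, 0.003, 0, 0, 0, 1], [0, 0, 0.0035, 0, 0, 0, 1], [0, 0, 0.0035, 0, 0, 0, 1]]

```text
time: 14.48
position: [502.6, -45.1, 107.0]
eef_rot: [-0.382, -3.118, -0.0]
ft_force: [0.3, -0.8, -3.3]
finger_gap: 55.7
```

Emit:
step_arm:
  moves:
    - [[0, 0, 0.0005, 0, 0, 0, 1], [0, 0, 0.001, 0, 0, 0, 1], [0, 0, 0.001, 0, 0, 0, 1]]

```text
time: 14.73
position: [502.9, -45.1, 106.8]
eef_rot: [0.382, 3.118, -0.0]
ft_force: [-2.1, 0.9, 4.6]
finger_gap: 56.2
```

```bash
python3 - <<'E'
from h import *
s=telemetry.observe()
print(s["time"],s["position"],s["ft_force"],s["ft_torque"],s["finger_gap"])
d=cams.read_camera("scene");crop(d["color"],260,170,90,90,8,"pics/s16.png")
E
```

```text
14.7333 [502.89103916 -45.08411473 106.83680669] [-2.12544689  0.94530139  4.5863029 ] [ 0.01888776  0.67284095 -0.06944921] 56.173106844967826
```

View pics/s16.png

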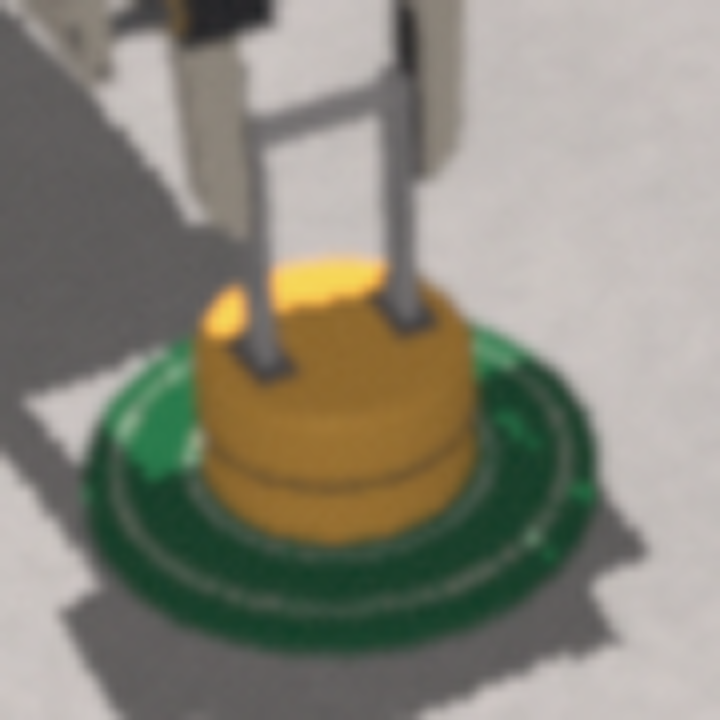

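Emit:
step_arm:
  moves:
    - [[0, 0, 0, 0, 0, 0, 0.35], [0, 0, 0, 0, 0, 0, 0.3], [0, 0, 0, 0, 0, 0, 0.2], [0, 0, 0, 0, 0, 0, 0.1], [0, 0, 0, 0, 0, 0, 0], [0, 0, 0, 0, 0, 0, 0], [0, 0, 0, 0, 0, 0, 0], [0, 0, 0, 0, 0, 0, 0]]

```text
time: 15.45
position: [502.7, -45.1, 106.1]
eef_rot: [-0.382, -3.118, 0.0]
ft_force: [0.2, -0.3, -0.8]
finger_gap: 92.5
```

```bash
python3 - <<'E'
from h import *
s=telemetry.observe();c=cams.read_camera("wrist");cv2.imwrite("pics/w17.png",c["color"])
print(s["time"],s["position"],s["ft_force"],s["ft_torque"],s["finger_gap"])
E
```

```text
15.45 [502.66224973 -45.07011699 106.10571816] [ 0.18262155 -0.33752091 -0.81211519] [0.02048076 0.01108074 0.03221457] 92.54721856982358
```

View pics/w17.png

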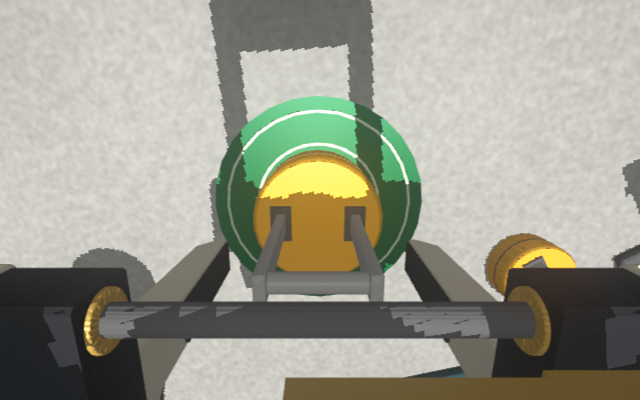

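The fingers are clear of the straps on both sides. I'll retreat straight up.

Emit:
step_arm:
  moves:
    - [[0, 0, -0.01, 0, 0, 0, 0], [0, 0, -0.025, 0, 0, 0, 0], [0, 0, -0.045, 0, 0, 0, 0], [0, 0, -0.07, 0, 0, 0, 0], [0, 0, -0.1, 0, 0, 0, 0], [0, 0, -0.13, 0, 0, 0, 0], [0, 0, -0.16, 0, 0, 0, 0], [0, 0, -0.18, 0, 0, 0, 0], [0, 0, -0.18, 0, 0, 0, 0], [0, 0, -0.18, 0, 0, 0, 0], [0, 0, -0.18, 0, 0, 0, 0]]

```text
time: 16.42
position: [502.4, -45.0, 285.7]
eef_rot: [-0.382, -3.118, -0.0]
ft_force: [-0.2, -0.5, -0.1]
finger_gap: 92.8
```

```bash
python3 - <<'E'
from h import *
s=telemetry.observe();c=cams.read_camera("wrist");cv2.imwrite("pics/w18.png",c["color"])
print(s["time"],s["position"],s["ft_force"],s["finger_gap"])
d=cams.read_camera("scene");cv2.imwrite("pics/s18.png",d["color"])
T=wT(c,s);h=cv2.cvtColor(c["color"],cv2.COLOR_BGR2HSV)
m=cv2.inRange(h,(12,120,60),(32,255,255));N,l,st,ce=cv2.connectedComponentsWithStats(m)
for i in range(1,N):
  if st[i,4]>300:print(st[i],ce[i])
E
```

```text
16.4167 [502.39325182 -45.04342557 285.70009736] [-0.17166902 -0.54860288 -0.07673324] 92.76645725516526
[ 595   67   45   52 1864] [619.24302575  94.49570815]
[ 280  137   75   58 2631] [317.28126188 163.0627138 ]
[ 429  193   53   48 1461] [452.04928131 214.77275838]
[293 198  50  14 526] [317.23193916 203.33840304]
[  82  286   44   70 1344] [ 98.63169643 322.72842262]
[ 509  287   43   69 1353] [535.23059867 322.53288987]
[ 285  370  355   30 8425] [476.70445104 387.1872997 ]
```

View pics/w18.png

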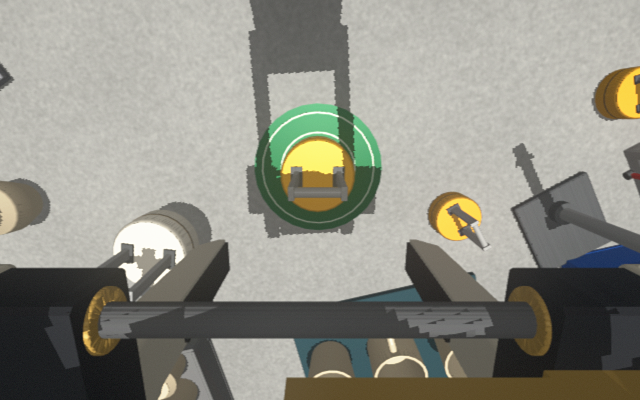

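View pics/s18.png

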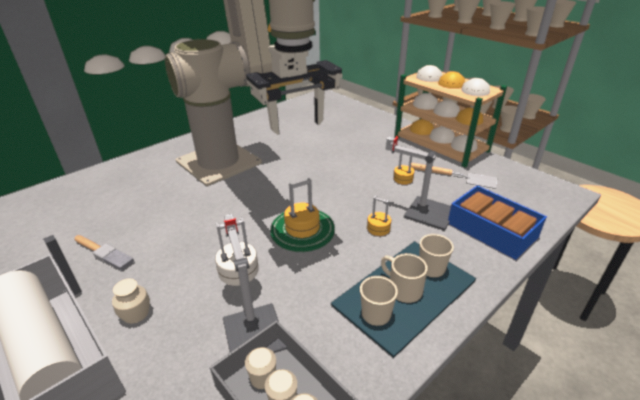

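The yellow mould stands upright, centred on the wheel: in the wrist view the drum is at (317,173) inside the wheel's circle at (318,167). The white mould still hangs on its own hook at (236,260) in the scene view, and the gripper is clear. Handing in.

```bash
python3 - <<'E'
from h import *
print(job.finish_job())
E
```

```text
the job is handed in; nothing more can be done
None
```

The yellow mould is off its hook and standing upright on the green banding wheel, and I have handed the job in. I gripped it by the bail, pushed it 22 mm towards the post so the bar opened the red keeper, and lifted it 45 mm. Then I drew it 130 mm back off the hook, lowered it onto the wheel and let go.

**Final checks:**
- The last wrist and scene pictures show the mould upright, near the wheel's centre and wholly on it.
- The white mould is still hanging on its own hook, and the look-alikes had not visibly moved.
- The gripper was open and well above everything, with about 0 N on the wrist. The clock read about 16.5 s.
- When I set it down, the force changed from -3.3 N to +4.6 N at the height I expected for contact.

**What went wrong or disagreed:**
- **Fingertip position:** the visible fingertips were about 33 mm short of the stated TCP.
- **First grip:** because of that, it closed on the tops of the straps, missed, and pushed the bail about 14 mm sideways on the hook.
- **Second grip:** lower down, it held the mould slightly tilted, so I let go, let it hang level and gripped again. That grip closed at 55.8 mm against the expected 56 mm.
- **Scene camera:** my automatic outline of the wheel in that view failed. The wheel's position comes from the top camera, with the wrist view agreeing to about 5 mm.

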